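Set a three-dial dosing console to its index tabs under a sliding guard

ROBOT

A 6-joint arm with a two-finger parallel gripper is mounted at the origin on a cart in front of the work surface, level with it; the furniture and walls round the work are solid. World frame = base frame: x ahead of the robot, y to its left, z up, the work surface at z = 0. Lengths are in m, angles in rad, forces in N, time in s.
With the tool pointing down it reaches from about 0.3 to 0.85 m from the base axis. Payload 4.2 kg.
Tool frame: the origin (TCP) lies midway between the tips of the shut fingers; the grasp point (between the pads) lies 19 mm behind it; z points along the fingers, y is the line along which they close (so a half turn about z gives the same grasp; the last joint's range is limited). The gripper opens to 91 mm and grips with 3 to 60 N. Pads are 32 mm wide; open, the fingers measure 118 mm over their backs; the gripper's body (76 mm by 178 mm) begins 60 mm behind the grasp point.
Start: joints at [-1.2, 0.32, 1.565, -0, 1.257, -0.02], TCP at [0.219, -0.532, 0.214] pointing down, gripper open.
Joint ranges: [-3.11, 3.11], [-0.84, 2.01], [0.21, 2.61], [-1.34, 4.49], [0.05, 2.63], [-2.56, 2.56]. Speed limits (rad/s): [2.57, 2.57, 3.14, 3.14, 3.14, 3.14].

INTERFACE

Orientations are given as a unit quaternion [w, x, y, z].
In Python, from plant import robot gives the robot as it stands. The module is installed in compiled form; this text tells all that it offers.
- The arm moves only by the tool apply_moves, never from a script. Its arguments are lists of equal length, an entry for each row: "fingers": the opening in per cent of the stroke, from 0 (shut) to 100 (fully open); "dp": the shift along the world's x, y, z in mm, a list of three; "spin": the turn about the world's z in degrees. A call has 1 to 20 rows; each row shifts and turns the commanded pose from where the row before left it; what a row does not reach is not made up. A row lasts 1/12 s, in which the tool goes at most 41.7 mm and 7.16 degrees, less where a joint would pass 70% of its speed; a pose out of reach is approached as far as the arm can. A call is refused whole if a number of a shift passes 41.7 or a number of a turn 7.16, either way. A call with a gripper value outside its range is refused whole. The fingers move at their own pace and stop on an object; "force" is the grip in N (left out, the last holds). Time passes only in rows, so rows that do not move let the fingers close. It gives the time, the measured TCP pose, the force, the opening and the grip force at its end, in the units of the state.
- robot.get_obs(): the state, without advancing time (a new reading comes with each control period).
- robot.capture(name): name is "scene" or "top" or "wrist"; returns the picture (400x640x3 uint8, red, green, blue); there is no depth.
- robot.get_calibration(name): a dict with "fov_y" (degrees; the focal length in pixels is half the picture's height over the tangent of half this angle, whatever the lens; pixels are square), "cx", "cy" (the principal point, pixels), "k1" (the pictures are not rectified: a ray, as slopes to the right and down, at radius r is drawn at 1 + k1 r^2 times it, then the intrinsics apply), "R" (3x3) and "t" (3): a world point X has camera coordinates R X + t. Camera axes: x right, y down, z forward; pixel columns grow to the right and rows downward; lengths in m; the calibration is good to about 2 mm. A picture is of the moment at which its call begins: read the wrist's pose just before it. get_calibration takes no time and is no camera call; for the wrist camera it gives the pose at the moment of the call.
- robot.close_job(): hands the job in; it is judged then, once.
The state is a dict: "t": time; "joint_positions": joint angles; "joint_vel": joint speeds; "joint_torque": joint torques, N m; "position": TCP position; "tcp_rot": TCP orientation; "force": force on the tool from outside, world axes, zero at the start; "moment": the same for the moment, N m; "finger_gap": finger opening in m; "grip_force": force on a finger pad.
Only numpy, scipy, OpenCV 4.12 (cv2) and the standard library are available. Lean on these libraries where they do the work, as an engineer would, in place of code of your own. Each camera call takes 0.05 s, during which the arm holds its last target. There are 200 camera calls.

TASK

Turn each of the dosing console's three dials, one at a time, until its white pointer nose faces the middle of its raised index tab. The clear guard blocks the dials it stands over, so slide it aside by its front handle when needed, and leave it in the end fully home at the left, over the left dial. Do not shift the tabs, and do not push about or knock over the jar, bottle, mug, tube and timer that stand around the console.

Things in the scene. Friction and masses are not known exactly. Their poses are not given: they have to be found in the camera images.
- console: Dosing console, a low grey box fixed to the bench, 150 (its x) by 350 (its y) by 40 mm high. Origin: centre of its underside; its x points to its back (away from the robot at yaw 0), its y to its left end, z up. It carries three identical black dials in a row on its deck, at its y = +110 (left), 0 (middle) and -110 mm (right), x = 0, each with a bright metal index tab, and one clear sliding guard that covers about one dial at a time.
- grip_left (a point): Point on the vertical axis of the left dial's knob at gripping height, 76 mm above the bench. The knob is a fluted upright cylinder 48 mm across, from 49 to 93 mm above the bench, on a skirt 60 mm across; it turns freely with a light friction of about 0.05 N m and stays where it is left.
- pointer_left (a point): Tip of the white nose on the skirt of the left dial, 41 mm from the dial's axis, 46 mm above the bench; turns with the knob. A white line on the knob's cap points the same way.
- tab_left (a point): Inner face of the raised bright metal index tab of the left dial: a block 12 mm wide and 9 mm high on the deck, reaching from 43 to 53 mm from the dial's axis; its top is 50 mm above the bench. This point is 41 mm from the axis, 46 mm above the bench. The tab is clamped at a different angle each time and must not be moved.
- dial_left (a joint): Angle of the left dial's pointer, rad: 0 = pointing along the console's -x (to its front, the robot's side), growing anticlockwise seen from above; stops at -1.7 and +1.7. Its pointer faces its tab where this equals index_left.
- index_left (a joint): Angle of the left dial's index tab about the same axis, counted in the same way as dial_left, rad. Stiffly clamped.
- grip_middle (a point): Point on the vertical axis of the middle dial's knob at gripping height, 76 mm above the bench. The knob is a fluted upright cylinder 48 mm across, from 49 to 93 mm above the bench, on a skirt 60 mm across; it turns freely with a light friction of about 0.05 N m and stays where it is left.
- pointer_middle (a point): Tip of the white nose on the skirt of the middle dial, 41 mm from the dial's axis, 46 mm above the bench; turns with the knob. A white line on the knob's cap points the same way.
- tab_middle (a point): Inner face of the raised bright metal index tab of the middle dial: a block 12 mm wide and 9 mm high on the deck, reaching from 43 to 53 mm from the dial's axis; its top is 50 mm above the bench. This point is 41 mm from the axis, 46 mm above the bench. The tab is clamped at a different angle each time and must not be moved.
- dial_middle (a joint): Angle of the middle dial's pointer, rad: 0 = pointing along the console's -x (to its front, the robot's side), growing anticlockwise seen from above; stops at -1.7 and +1.7. Its pointer faces its tab where this equals index_middle.
- index_middle (a joint): Angle of the middle dial's index tab about the same axis, counted in the same way as dial_middle, rad. Stiffly clamped.
- grip_right (a point): Point on the vertical axis of the right dial's knob at gripping height, 76 mm above the bench. The knob is a fluted upright cylinder 48 mm across, from 49 to 93 mm above the bench, on a skirt 60 mm across; it turns freely with a light friction of about 0.05 N m and stays where it is left.
- pointer_right (a point): Tip of the white nose on the skirt of the right dial, 41 mm from the dial's axis, 46 mm above the bench; turns with the knob. A white line on the knob's cap points the same way.
- tab_right (a point): Inner face of the raised bright metal index tab of the right dial: a block 12 mm wide and 9 mm high on the deck, reaching from 43 to 53 mm from the dial's axis; its top is 50 mm above the bench. This point is 41 mm from the axis, 46 mm above the bench. The tab is clamped at a different angle each time and must not be moved.
- dial_right (a joint): Angle of the right dial's pointer, rad: 0 = pointing along the console's -x (to its front, the robot's side), growing anticlockwise seen from above; stops at -1.7 and +1.7. Its pointer faces its tab where this equals index_right.
- index_right (a joint): Angle of the right dial's index tab about the same axis, counted in the same way as dial_right, rad. Stiffly clamped.
- guard (a joint): Place of the sliding guard, m: 0 = fully home against its left stop, centred over the left dial; 0.11 centred over the middle dial; 0.22 at its right stop, over the right dial. It slides along the console's -y with about 2 N of friction and stays where it is left. The guard is a clear plastic bridge 80 mm wide (console y), 136 mm deep, its flat top 106 mm above the bench; neither knob nor fingers pass through it, so only dials well clear of it can be taken.
- guard_handle (a point): Grip point in the black upright fin on the guard's front (robot) side: the fin is 12 mm thick (console y), reaches from 66 to 126 mm in front of the dials' row (this point is 100 mm in front of it), from 48 to 100 mm above the bench; this point is 85 mm above the bench. Pinch it from above across its thickness, or push its flank, to slide the guard.
- jar: Clear jar with yellowish beads, 97 mm across, 149 mm high, loose on the bench behind the console; a bystander. Origin: centre of its underside.
- wash_bottle: White wash bottle with a bent spout, 68 x 83 mm, 198 mm high, loose on the bench behind the console; a bystander. Origin: centre of its underside.
- mug: Spotted mug, 82 x 114 mm, 91 mm high, loose on the bench off the left end of the console; a bystander. Origin: centre of its underside.
- tube: Capped 50 ml centrifuge tube standing on its end, 36 mm across, 113 mm high, loose on the bench off the right end of the console; a bystander. Origin: centre of its underside.
- timer: Flat square timer, 62 x 62 x 14 mm, loose on the bench, in front of the console's left part; a bystander. Origin: centre of its underside.

How it is judged:
By the outcome, as a careful person would: the job done as asked, in the order asked, and still so for the second after the job is handed in, with the robot touching nothing.
It also fails if it takes over 72 s, if anything falls off the work surface, if the arm or the gripper's body presses on something with over 40 N, if the wrist force passes 120 N, or if a joint passes its speed limit or range.

## Working session

There is one attempt and no reset: what is moved stays moved. The work goes in short steps, Python scripts to look and compute and a tool call to move; the robot and the scene stay as the last step left them, time stands still between calls to the robot, and variables do not carry over. Pictures are saved under pics/ and viewed, at most 10 in all, crops included, and the job is handed in when it is done.

Besides the shell and the picture viewer there is one more tool, called after "Emit:" in YAML: its name, and indented under it one key for each argument. apply_moves: Moves the arm, as the interface text tells. Its arguments: {"type":"object","properties":{"fingers":{"type":"array","items":{"type":"number"}},"dp":{"type":"array","items":{"type":"array","items":{"type":"number"}}},"spin":{"type":"array","items":{"type":"number"}},"force":{"type":"number"}},"required":["fingers","dp","spin"]}

```bash
mkdir -p pics
cat > h.py <<'E'
import numpy as np, cv2
from plant import robot
def cap(n,f):
    c=robot.get_calibration(n); im=robot.capture(n); cv2.imwrite(f'pics/{f}.png',cv2.cvtColor(im,cv2.COLOR_RGB2BGR))
    np.savez(f'pics/{f}.npz',**{k:np.array(v) for k,v in c.items()}); return im,c
def load(f):
    return cv2.imread(f'pics/{f}.png'), dict(np.load(f'pics/{f}.npz'))
def KD(c):
    F=200/np.tan(np.radians(float(c['fov_y']))/2)
    return np.array([[F,0,float(c['cx'])],[0,F,float(c['cy'])],[0,0,1]]),np.array([float(c['k1']),0,0,0,0])
def ray(c,uv,z):
    K,D=KD(c); p=cv2.undistortPoints(np.array(uv,float).reshape(-1,1,2),K,D).reshape(-1,2)
    R=np.array(c['R']);t=np.array(c['t']); o=-R.T@t
    d=np.c_[p,np.ones(len(p))]@R
    return o+d*((z-o[2])/d[:,2])[:,None]
def proj(c,X):
    K,D=KD(c); return cv2.projectPoints(np.array(X,float).reshape(-1,3),cv2.Rodrigues(np.array(c['R']))[0],np.array(c['t'],float),K,D)[0].reshape(-1,2)
E
python3 - <<'E'
from h import *
for n in('top','scene'):
    im,c=cap(n,n+'0'); print(n,c['fov_y'],c['k1'],(-np.array(c['R']).T@np.array(c['t'])).round(3))
E
```

```text
top 56.73628080577915 0.026861019296450336 [0.391 0.168 0.987]
scene 56.80633996447581 -0.007065017264482471 [ 0.755 -0.513  0.562]
```

View pics/top0.png

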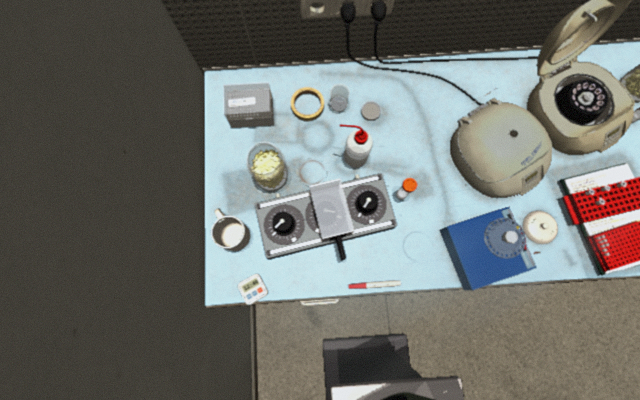

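View pics/scene0.png

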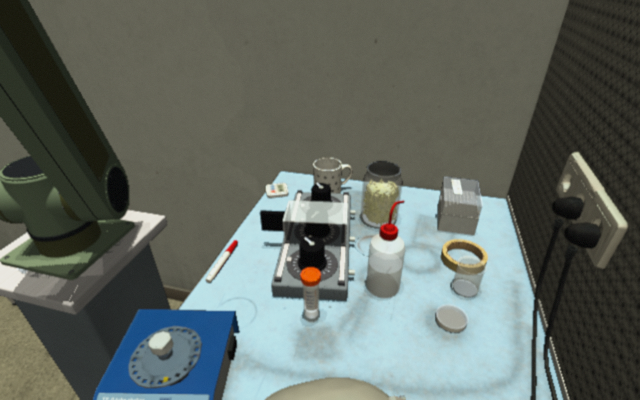

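The top view shows the console with its left dial at about (284,223) and right dial at (367,203). The guard covers the middle, near (330,210), with its handle at (341,248). The mug is at (228,232), the tube at (405,188) and the timer at (252,289). The scene view confirms this layout.

Run:
```python
from h import *
im,c=load('top0')
P=ray(c,[(284,223),(367,203)],0.08);print(P.round(3)); d=P[0]-P[1]; print(np.linalg.norm(d),'yaw',np.degrees(np.arctan2(-d[0],d[1])))
print('handle',ray(c,[(337,238),(342,258)],.1).round(3))
print('tube',ray(c,[(409,184)],.113),'mug',ray(c,[(228,218)],.09))
o=robot.get_obs(); print(o['position'],o['tcp_rot'],o['finger_gap'])
w=robot.get_calibration('wrist'); R=np.array(w['R']);t=np.array(w['t']);print(w['fov_y'],(-R.T@t),R.round(2))
big=cv2.resize(im[160:270,240:420],None,fx=4.4,fy=4.4,interpolation=cv2.INTER_CUBIC);cv2.imwrite('pics/c1.png',big)
```

```text
[[0.548 0.249 0.08 ]
 [0.584 0.038 0.08 ]]
0.21314775783931358 yaw 9.69618941882539
handle [[0.499 0.122 0.1  ]
 [0.451 0.114 0.1  ]]
tube [[ 0.61665302 -0.06372923  0.113     ]] mug [[0.56826287 0.38398693 0.09      ]]
[ 0.2188678  -0.53123356  0.21321783] [-7.78018143e-04  9.80973835e-01  1.94138378e-01 -1.39418643e-04] 0.09129757908774361
71.13051211513812 [ 0.29513986 -0.50017641  0.38469351] [[ 0.38 -0.92 -0.  ]
 [-0.89 -0.36  0.29]
 [-0.27 -0.11 -0.96]]
```

View pics/c1.png

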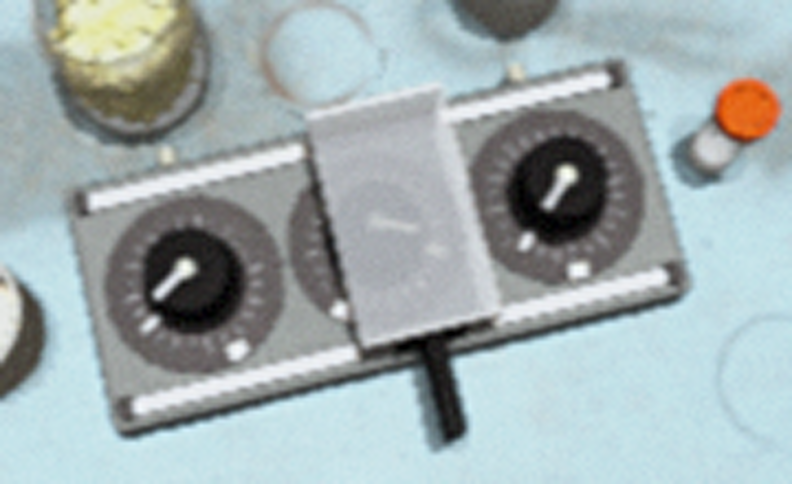

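The pointers are white noses and the tabs lie further out. Turns needed are roughly +50° for the right dial, +80° for the left and -100° for the middle. Next I move the wrist over the right and middle dials for a closer look.

Emit:
apply_moves:
  fingers: [75,75,75,75,75,75,75,75,75,75,75,75,75,75,75,75,75,75,75,75]
  dp:
    - [15,20,10]
    - [20,30,10]
    - [20,32,10]
    - [20,32,10]
    - [20,32,10]
    - [20,32,10]
    - [20,32,5]
    - [20,32,5]
    - [20,32,0]
    - [20,32,0]
    - [20,32,0]
    - [20,32,0]
    - [20,32,0]
    - [20,32,0]
    - [20,32,0]
    - [20,32,0]
    - [20,32,0]
    - [20,32,0]
    - [10,15,0]
    - [0,0,0]
  spin: [-0.6,-0.6,-0.6,-0.6,-0.6,-0.6,-0.6,-0.6,-0.6,-0.6,-0.6,-0.6,-0.6,-0.6,-0.6,-0.6,-0.6,-0.6,-0.6,0]
  force: 20

```text
t: 1.77
position: [0.5855, 0.0488, 0.2825]
tcp_rot: [-0.001, 0.995, 0.098, -0.0]
force: [0.9, -0.8, -0.6]
finger_gap: 0.0683
grip_force: 0.0
```

Run:
```python
from h import *
o=robot.get_obs(); print(o['t'],o['position'],o['tcp_rot'],o['finger_gap'],o['joint_positions'])
cap('wrist','w1')
im,c=load('top0')
print('jar top',ray(c,[(248,155),(287,155),(267,190),(267,160)],.149).round(3));print('bottle',ray(c,[(357,135)],.19).round(3),ray(c,[(357,165),(345,155),(372,155)],.1).round(3))
```

```text
1.7667 [0.5855212  0.04883041 0.28254874] [-6.60926519e-04  9.95211543e-01  9.77411978e-02 -4.54816464e-04] 0.06825865995908177 [6.28933622e-02 3.07240119e-01 1.41097236e+00 1.30316071e-03
 1.42433564e+00 1.43770384e+00]
jar top [[0.706 0.32  0.149]
 [0.699 0.227 0.149]
 [0.617 0.278 0.149]
 [0.69  0.275 0.149]]
bottle [[0.721 0.061 0.19 ]] [[0.678 0.057 0.1  ]
 [0.707 0.084 0.1  ]
 [0.702 0.017 0.1  ]]
```

View pics/w1.png

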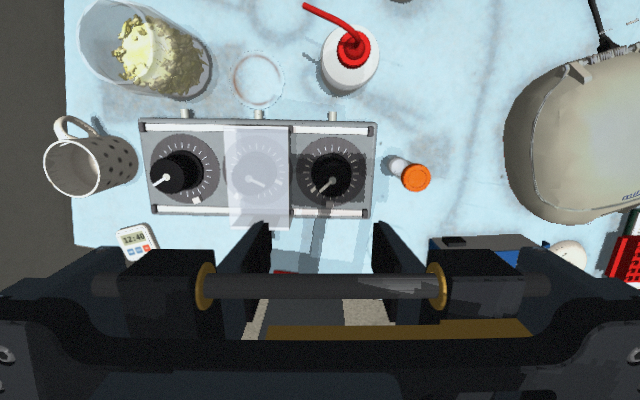

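The wrist view shows the left dial at about (180,172), the guard at (257,178) and the right dial at (332,172). The jar and bottle stand close behind the console. I'll zoom in on the console.

Run:
```python
from h import *
im,c=load('w1')
cv2.imwrite('pics/c2.png',cv2.resize(im[115:235,138:382],None,fx=3.25,fy=3.25,interpolation=cv2.INTER_CUBIC))
```

```text
(no output)
```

View pics/c2.png

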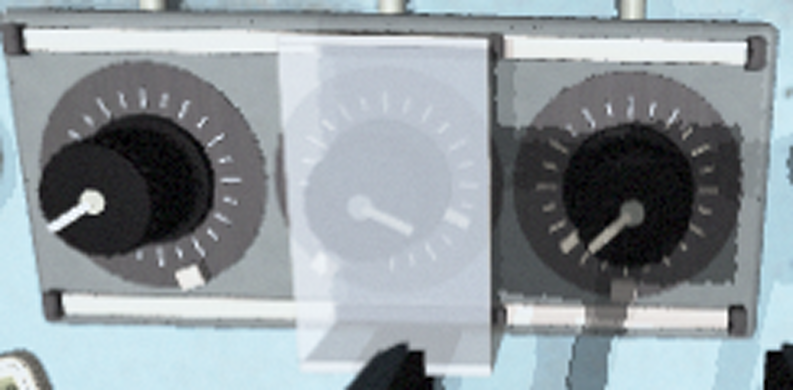

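```bash
cat > m.py <<'E'
from h import *
def ang(c,v,yaw):
    d=np.array(v)-np.array(c); return (np.degrees(np.arctan2(d[1],d[0]))-180-yaw+180)%360-180
E
python3 - <<'E'
from m import *
im,c=load('w1'); f=lambda pts,z: ray(c,[(x/3.25+138-.3,y/3.25+115-.3) for x,y in pts],z)[:,:2]
cap_=f([(93,201),(360,205),(633,211)],.094); ring=f([(153,178),(388,180),(628,183)],.04)
print(cap_.round(4),ring.round(4))
for P in(cap_,ring):
    d=P[0]-P[2]; print(np.linalg.norm(d),np.degrees(np.arctan2(-d[0],d[1])))
d=cap_[0]-cap_[2];yaw=np.degrees(np.arctan2(-d[0],d[1]))
tabs=f([(189,278),(321,262),(621,289)],.05);pt=f([(569,242),(456,218)],.046);ends=f([(52,228),(410,231),(590,251)],.094)
for n,i in zip('LMR',range(3)):
    print(n,'tab',[ang(X[i],tabs[i],yaw).round(1) for X in(cap_,ring)],np.linalg.norm(tabs[i]-cap_[i]),'line',ang(cap_[i],ends[i],yaw).round(1))
print('nose R',ang(cap_[2],pt[0],yaw),'M',ang(cap_[1],pt[1],yaw))
fin=f([(300,330),(490,330),(495,40),(278,38)],.106);ex=np.array([np.cos(np.radians(yaw)),np.sin(np.radians(yaw))]);ey=np.array([-ex[1],ex[0]])
print('guard y', (fin-cap_[1])@ey,(fin-cap_[1])@ex)
E
```

```text
[[0.5536 0.2513]
 [0.573  0.1433]
 [0.5919 0.0344]] [[0.5531 0.2517]
 [0.5732 0.1437]
 [0.5932 0.0348]]
0.22030221999647914 10.021276050323928
0.22060395808759511 10.47247640388693
L tab [np.float64(19.3), np.float64(20.0)] 0.04830307480933511 line -58.4
M tab [np.float64(-40.1), np.float64(-39.5)] 0.048182729167683645 line 62.4
R tab [np.float64(-2.8), np.float64(-2.5)] 0.046836947977225846 line -45.0
nose R -46.24513006080318 M 63.51416350960841
guard y [ 0.02433409 -0.05340197 -0.05662323  0.02441683] [-0.04991892 -0.04823351  0.06616386  0.06562232]
```

Measured: left dial (0.5535, 0.2515), turn +78°. Middle dial (0.573, 0.1435), turn -103°. Right dial (0.592, 0.0345), turn +43°. Console yaw is about 10.2° and the guard sits at about 0.126. I'll do the left dial first, then slide the guard home, then turn the right and middle dials.

Emit:
apply_moves:
  fingers: [75,75,75,75,75,75,75,75,75,75]
  dp:
    - [-3,20,0]
    - [-4,25,0]
    - [-4,25,0]
    - [-4,25,0]
    - [-4,25,0]
    - [-4,25,0]
    - [-4,25,0]
    - [-4,25,0]
    - [-1,8,0]
    - [0,0,0]
  spin: [-4,-5,-5,-5,-5,-5,-5,-5,0,0]

```text
t: 2.65
position: [0.5515, 0.2486, 0.2838]
tcp_rot: [0.0, 0.971, -0.24, -0.0]
force: [0.3, 0.0, 0.5]
finger_gap: 0.0684
grip_force: 0.0
```

```bash
cat >> m.py <<'E'
def st():
    o=robot.get_obs(); q=o['tcp_rot']; print(round(o['t'],2),'pos',np.round(np.array(o['position'])*1000,1),'yaw',round(np.degrees(2*np.arctan2(q[2],q[1])),2),'gap',round(o['finger_gap']*1000,1),'F',np.round(o['force'],1),'j6',round(o['joint_positions'][5],2)); return o
E
python3 -c "from m import *;st()"
```

```text
2.65 pos [551.5 248.6 283.8] yaw -27.82 gap 68.4 F [0.3 0.  0.5] j6 2.46
```

Emit:
apply_moves:
  fingers: [75,75,75,75,75,75,75,75,75,75]
  dp:
    - [2,3,-20]
    - [0,0,-30]
    - [0,0,-30]
    - [0,0,-30]
    - [0,0,-30]
    - [0,0,-30]
    - [0,0,-25]
    - [0,0,-17]
    - [0,0,-10]
    - [0,0,0]
  spin: [0,0,0,0,0,0,0,0,0,0]

```text
t: 3.48
position: [0.5529, 0.249, 0.0599]
tcp_rot: [0.002, 0.97, -0.242, -0.002]
force: [-0.3, 0.2, -0.1]
finger_gap: 0.0685
grip_force: 0.0
```

```bash
python3 -c "from m import *;st()"
```

```text
3.48 pos [552.9 249.   59.9] yaw -28.04 gap 68.5 F [-0.3  0.2 -0.1] j6 2.47
```

Emit:
apply_moves:
  fingers: [40,40,40,40,40,40,40,40]
  dp:
    - [0,2,0]
    - [0,0,0]
    - [0,0,0]
    - [0,0,0]
    - [0,0,0]
    - [0,0,0]
    - [0,0,0]
    - [0,0,0]
  spin: [0,0,0,0,0,0,0,0]
  force: 20

```text
t: 4.15
position: [0.5537, 0.2511, 0.0635]
tcp_rot: [0.002, 0.97, -0.241, 0.0]
force: [-1.6, -7.5, 4.9]
finger_gap: 0.0475
grip_force: 20.0
```

Emit:
apply_moves:
  fingers: [40,40,40,40,40,40,40,40,40,40,40,40,40,40,40]
  dp:
    - [0,0,0]
    - [0,0,0]
    - [0,0,0]
    - [0,0,0]
    - [0,0,0]
    - [0,0,0]
    - [0,0,0]
    - [0,0,0]
    - [0,0,0]
    - [0,0,0]
    - [0,0,0]
    - [0,0,0]
    - [0,0,0]
    - [0,0,0]
    - [0,0,0]
  spin: [6,6,6,6,6,6,6,6,6,6,6,6,6,0,0]

```text
t: 5.4
position: [0.5536, 0.2522, 0.0635]
tcp_rot: [0.001, 0.906, 0.423, -0.001]
force: [-3.2, -4.7, 5.2]
finger_gap: 0.0478
grip_force: 20.0
```

```bash
python3 -c "from m import *;st();cap('wrist','w2')"
```

```text
5.4 pos [553.6 252.2  63.5] yaw 49.99 gap 47.8 F [-3.2 -4.7  5.2] j6 1.11
```

View pics/w2.png

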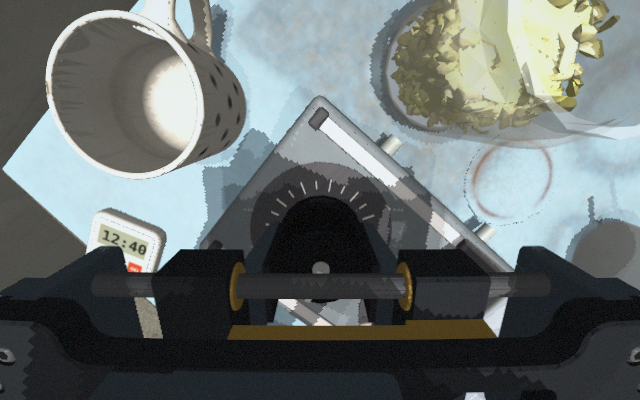

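The left dial is turned. The grip hides its pointer at about (320,270), and the jar is untouched. I'll release, rise and move towards the guard handle, then look.

Emit:
apply_moves:
  fingers: [75,75,75,75,75,75,75,75,75,75,75,75,75,75,75,75,75,75,75,75]
  dp:
    - [0,0,0]
    - [0,0,0]
    - [0,0,0]
    - [0,0,15]
    - [0,0,25]
    - [0,0,30]
    - [0,0,30]
    - [0,0,30]
    - [0,0,30]
    - [0,0,30]
    - [0,0,20]
    - [-10,-20,10]
    - [-10,-20,0]
    - [-10,-20,0]
    - [-10,-20,0]
    - [-10,-20,0]
    - [-10,-20,0]
    - [-10,-14,0]
    - [-6,-7,0]
    - [0,0,0]
  spin: [0,0,0,0,0,0,0,0,0,0,0,-5,-5,-5,-5,-5,-5,-5,-5,0]

```text
t: 7.12
position: [0.4771, 0.1112, 0.2826]
tcp_rot: [0.0, 0.996, 0.085, 0.0]
force: [0.5, -0.2, -0.7]
finger_gap: 0.0685
grip_force: 0.0
```

Run:
```python
from m import *
st();cap('wrist','w3')
im,c=load('w3')
p=proj(c,[(.573,.1435,.06)])[0].astype(int);print(p)
x0=max(p[0]-125,0);y0=max(p[1]-70,0);print(x0,y0)
cv2.imwrite('pics/c3.png',cv2.resize(im[y0:y0+150,x0:x0+250],None,fx=3.2,fy=3.2,interpolation=cv2.INTER_CUBIC))
```

```text
7.12 pos [477.1 111.2 282.6] yaw 9.81 gap 68.5 F [ 0.5 -0.2 -0.7] j6 1.61
[308 103]
183 33
```

View pics/c3.png

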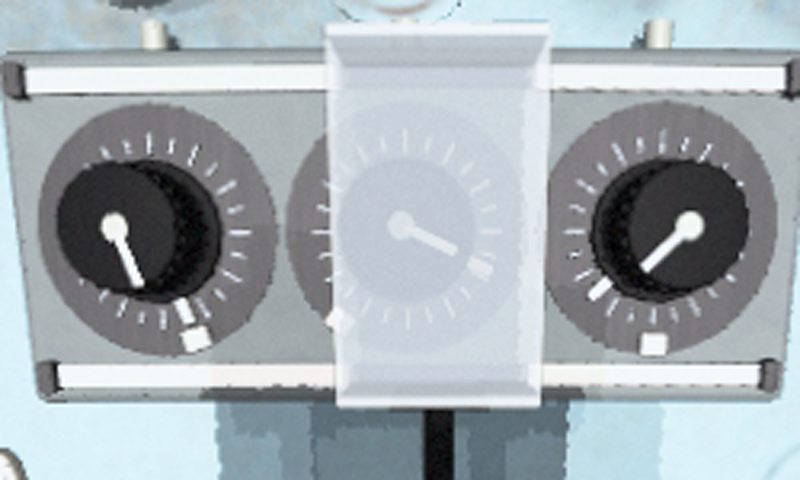

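A clear view: the left nose at crop (184,311) nearly faces its tab at (196,338). The right nose is at (599,289) and its tab at (653,344). The middle nose is at (481,268) and its tab at (341,321). The handle is at (438,440). I'll compute the angles.

```bash
cat >> m.py <<'E'
def meas(f,x0,y0,s,d,yaw=10.2):
    # d: name -> (cap,lineend,nose,tab) crop clicks, refined to blob centroids
    im,c=load(f); g=cv2.resize(im,None,fx=s,fy=s,interpolation=cv2.INTER_CUBIC).min(axis=2).astype(float)
    def F(p,z,ref):
        x,y=p[0]+x0*s,p[1]+y0*s
        if ref:
            w=14;X,Y=int(x),int(y);q=g[Y-w:Y+w+1,X-w:X+w+1]; t=(q.max()+np.median(q))/2
            n,l,_,ce=cv2.connectedComponentsWithStats((q>t).astype(np.uint8)); k=l[w,w]
            if k: x,y=X-w+ce[k][0],Y-w+ce[k][1]
        return ray(c,[((x+.5)/s-.5,(y+.5)/s-.5)],z)[0,:2]
    for n,(a,e,nose,tab,C) in d.items():
        P=F(a,.094,0); T=F(tab,.05,1)
        print(n,'cap',P.round(4),'line',ang(P,F(e,.094,0),yaw).round(1),'| nose',[ang(q,F(nose,.046,1),yaw).round(1) for q in(P,C)],'| tab',[ang(q,T,yaw).round(1) for q in (P,C)],'r',np.linalg.norm(T-P).round(4))
E
python3 - <<'E'
from m import *
meas('w3',183,33,3.2,{'L':((115,227),(138,285),(184,311),(196,338),(.5535,.2515)),'M':((402,225),(455,252),(481,268),(341,321),(.573,.1435)),'R':((690,225),(645,271),(599,289),(653,344),(.592,.0345))})
c=load('w3')[1]; print('handle',ray(c,[((438+.5)/3.2+183,(440+.5)/3.2+33)],.1))
E
```

```text
L cap [0.5537 0.2514] line 17.5 | nose [np.float64(17.7), np.float64(18.0)] | tab [np.float64(19.1), np.float64(19.3)] r 0.0482
M cap [0.5726 0.1428] line 63.5 | nose [np.float64(64.4), np.float64(64.0)] | tab [np.float64(-37.8), np.float64(-36.9)] r 0.048
R cap [0.5916 0.0343] line -44.0 | nose [np.float64(-46.5), np.float64(-45.8)] | tab [np.float64(-1.6), np.float64(-1.4)] r 0.0484
handle [[0.49354187 0.11470486 0.1       ]]
```

Emit:
apply_moves:
  fingers: [60,50,45,45,45,45,45,45,45,10,10,10,10,10,10,10,10,10]
  dp:
    - [0,0,-20]
    - [0,0,-30]
    - [0,0,-30]
    - [0,0,-30]
    - [0,0,-30]
    - [0,0,-30]
    - [0,0,-25]
    - [0,0,-15]
    - [0,0,-6]
    - [0,0,0]
    - [0,0,0]
    - [0,0,0]
    - [0,0,0]
    - [0,0,0]
    - [0,0,0]
    - [0,0,0]
    - [0,0,0]
    - [0,0,0]
  spin: [0,0,0,0,0,0,0,0,0,0,0,0,0,0,0,0,0,0]
  force: 12

```text
t: 8.67
position: [0.4789, 0.1126, 0.067]
tcp_rot: [-0.0, 0.996, 0.087, 0.001]
force: [-0.1, 1.0, 6.2]
finger_gap: 0.0117
grip_force: 12.0
```

Emit:
apply_moves:
  fingers: [10,10,10,10,10,10,10,10,10,10,10,10,10]
  dp:
    - [-1,6,0]
    - [-2,11,0]
    - [-2,13,0]
    - [-2,13,0]
    - [-2,13,0]
    - [-3,13,0]
    - [-2,13,0]
    - [-2,13,0]
    - [-2,11,0]
    - [-2,8,0]
    - [-1,4,0]
    - [-0.5,2,0]
    - [0,0,0]
  spin: [0,0,0,0,0,0,0,0,0,0,0,0,0]

```text
t: 9.75
position: [0.4578, 0.2333, 0.067]
tcp_rot: [-0.001, 0.996, 0.087, 0.002]
force: [1.8, 1.3, 5.2]
finger_gap: 0.012
grip_force: 12.0
```

Emit:
apply_moves:
  fingers: [10,10,10,10,10,10]
  dp:
    - [-0.3,1.5,0]
    - [-0.3,1.5,0]
    - [-0.3,1.5,0]
    - [-0.3,1.5,0]
    - [0,0,0]
    - [0,0,0]
  spin: [0,0,0,0,0,0]

```text
t: 10.25
position: [0.4574, 0.2348, 0.067]
tcp_rot: [0.003, 0.996, 0.088, 0.002]
force: [5.2, -13.8, 6.7]
finger_gap: 0.0119
grip_force: 12.0
```

The guard is against its left stop. I'll release, rise and go above the right dial.

Emit:
apply_moves:
  fingers: [45,45,45,45,45,60,75,75,75,75,75,75,75,75,75,75,75,75,75,75]
  dp:
    - [0,-4,0]
    - [0,0,0]
    - [0,0,0]
    - [0,0,20]
    - [0,0,30]
    - [0,0,30]
    - [0,0,30]
    - [0,0,30]
    - [0,0,30]
    - [0,0,20]
    - [10,-15,10]
    - [17,-25,5]
    - [17,-25,0]
    - [17,-25,0]
    - [17,-25,0]
    - [17,-25,0]
    - [17,-25,0]
    - [15,-20,0]
    - [8,-13,0]
    - [0,0,0]
  spin: [0,0,0,0,0,0,0,0,0,0,-2,-3,-3,-3,-3,-3,-3,-2,0,0]

```text
t: 11.92
position: [0.5914, 0.0344, 0.27]
tcp_rot: [0.0, 0.994, -0.105, -0.0]
force: [-0.9, -0.1, -0.1]
finger_gap: 0.0685
grip_force: 0.0
```

```bash
python3 -c "from m import *;st()"
```

```text
11.92 pos [591.4  34.4 270. ] yaw -12.1 gap 68.5 F [-0.9 -0.1 -0.1] j6 1.82
```

Emit:
apply_moves:
  fingers: [75,75,75,75,75,75,75,75,75,40,40,40,40,40,40,40]
  dp:
    - [0,0,-20]
    - [0,0,-30]
    - [0,0,-30]
    - [0,0,-30]
    - [0,0,-30]
    - [0,0,-30]
    - [0,0,-20]
    - [0,0,-16]
    - [0,0,0]
    - [0,0,0]
    - [0,0,0]
    - [0,0,0]
    - [0,0,0]
    - [0,0,0]
    - [0,0,0]
    - [0,0,0]
  spin: [0,0,0,0,0,0,0,0,0,0,0,0,0,0,0,0]
  force: 20

```text
t: 13.25
position: [0.5907, 0.0348, 0.0665]
tcp_rot: [0.001, 0.995, -0.104, 0.001]
force: [-0.7, -5.2, 1.2]
finger_gap: 0.0474
grip_force: 20.0
```

Emit:
apply_moves:
  fingers: [40,40,40,40,40,40,40,40,40,40,40]
  dp:
    - [0,0,0]
    - [0,0,0]
    - [0,0,0]
    - [0,0,0]
    - [0,0,0]
    - [0,0,0]
    - [0,0,0]
    - [0,0,0]
    - [0,0,0]
    - [0,0,0]
    - [0,0,0]
  spin: [5,5,5,5,5,5,5,5,5,0,0]

```text
t: 14.17
position: [0.5908, 0.0348, 0.0665]
tcp_rot: [0.002, 0.959, 0.284, 0.001]
force: [-1.0, -5.2, 0.5]
finger_gap: 0.0477
grip_force: 20.0
```

Emit:
apply_moves:
  fingers: [75,75,75,75,75,75,75,75,75,75,75,75,75,75,75,75,75,75]
  dp:
    - [0,0,0]
    - [0,0,0]
    - [0,0,0]
    - [0,0,15]
    - [0,0,30]
    - [0,0,30]
    - [0,0,30]
    - [0,0,15]
    - [-2,14,0]
    - [-3,20,0]
    - [-3,20,0]
    - [-3,20,0]
    - [-3,18,0]
    - [-2,10,0]
    - [-1,6,0]
    - [0,0,0]
    - [0,0,0]
    - [0,0,0]
  spin: [0,0,0,0,0,0,0,0,5,5,6,6,6,6,3,0,0,0]

```text
t: 15.67
position: [0.5734, 0.1441, 0.1851]
tcp_rot: [0.0, 0.82, 0.573, 0.0]
force: [-0.5, -0.0, 0.3]
finger_gap: 0.0684
grip_force: 0.0
```

```bash
python3 -c "from m import *;st()"
```

```text
15.67 pos [573.4 144.1 185.1] yaw 69.92 gap 68.4 F [-0.5 -0.   0.3] j6 0.58
```

Emit:
apply_moves:
  fingers: [75,75,75,75,75,75,75,40,40,40,40,40,40,40]
  dp:
    - [0,0,-20]
    - [0,0,-30]
    - [0,0,-30]
    - [0,0,-20]
    - [0,0,-15]
    - [0,0,-5]
    - [0,0,0]
    - [0,0,0]
    - [0,0,0]
    - [0,0,0]
    - [0,0,0]
    - [0,0,0]
    - [0,0,0]
    - [0,0,0]
  spin: [0,0,0,0,0,0,0,0,0,0,0,0,0,0]

```text
t: 16.83
position: [0.5726, 0.145, 0.0662]
tcp_rot: [-0.001, 0.819, 0.573, 0.0]
force: [-4.7, 1.4, 6.3]
finger_gap: 0.0478
grip_force: 20.0
```

Emit:
apply_moves:
  fingers: [40,40,40,40,40,40,40,40,40,40,40,40,40,40,40,40,40,40,40]
  dp:
    - [0,0,0]
    - [0,0,0]
    - [0,0,0]
    - [0,0,0]
    - [0,0,0]
    - [0,0,0]
    - [0,0,0]
    - [0,0,0]
    - [0,0,0]
    - [0,0,0]
    - [0,0,0]
    - [0,0,0]
    - [0,0,0]
    - [0,0,0]
    - [0,0,0]
    - [0,0,0]
    - [0,0,0]
    - [0,0,0]
    - [0,0,0]
  spin: [-6,-6,-6,-6,-6,-6,-6,-6,-6,-6,-6,-6,-6,-6,-6,-6,-6,0,0]

```text
t: 18.42
position: [0.5736, 0.1421, 0.0662]
tcp_rot: [0.002, 0.961, -0.275, 0.001]
force: [-1.9, -8.0, 5.8]
finger_gap: 0.0474
grip_force: 20.0
```

Emit:
apply_moves:
  fingers: [75,75,75,75,75,75,75,75,75,75,75,75,75,75,75,75,75]
  dp:
    - [0,0,0]
    - [0,0,0]
    - [0,0,0]
    - [0,0,15]
    - [0,0,30]
    - [0,0,30]
    - [0,0,30]
    - [0,0,30]
    - [-8,0,10]
    - [-12,0,0]
    - [-15,0,0]
    - [-15,0,0]
    - [-15,0,0]
    - [-15,0,0]
    - [-8,0,0]
    - [0,0,0]
    - [0,0,0]
  spin: [0,0,0,0,0,0,0,0,6,6,6,6,6,6,6,0,0]

```text
t: 19.83
position: [0.4856, 0.1446, 0.2103]
tcp_rot: [-0.0, 0.996, 0.086, 0.001]
force: [-0.0, 0.5, 0.2]
finger_gap: 0.0685
grip_force: 0.0
```

Run:
```python
from m import *
st();cap('wrist','w4')
im,c=load('w4')
p=proj(c,[(.573,.1435,.06)])[0].astype(int);
x0=max(p[0]-160,0);y0=max(p[1]-100,0);print(p,x0,y0)
cv2.imwrite('pics/c4.png',cv2.resize(im[y0:y0+200,x0:x0+320],None,fx=2.5,fy=2.5,interpolation=cv2.INTER_CUBIC))
```

```text
19.83 pos [485.6 144.6 210.3] yaw 9.87 gap 68.5 F [-0.   0.5  0.2] j6 1.67
[335 114] 175 14
```

View pics/c4.png

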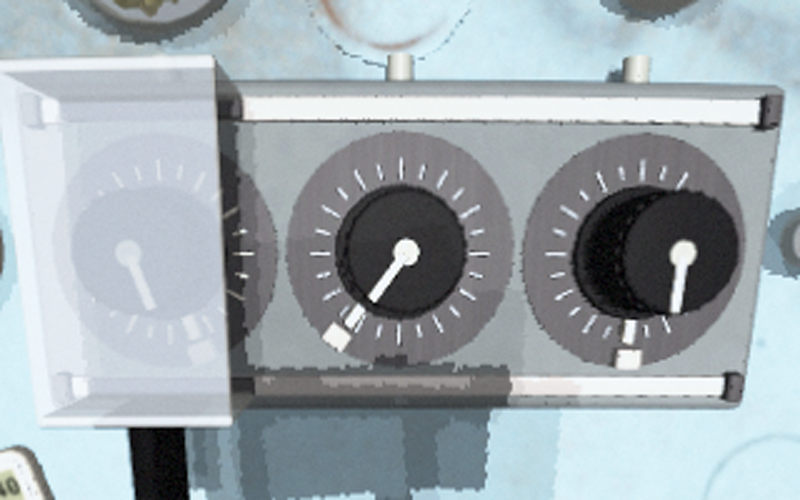

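All noses appear to face their tabs: middle nose (355,319) with tab (337,337), right nose (629,331) with tab (628,357), left nose (196,328) with tab (204,350) through the guard. The guard is home. I'll get the numbers.

Run:
```python
from m import *
meas('w4',175,14,2.5,{'L':((128,252),(152,307),(196,328),(204,351),(.5535,.2515)),'M':((406,252),(372,301),(354,319),(337,337),(.573,.1435)),'R':((683,254),(676,312),(629,331),(628,357),(.592,.0345))})
# unrefined polar profile about each dial axis: nose band r 33-40 (z .046), tab band r 44-52 (z .05)
im,c=load('w4'); g=im.min(axis=2).astype(np.float32); e=np.radians(10.2)
for n,C in {'L':(.5537,.2514),'M':(.5728,.143),'R':(.5917,.0343)}.items():
    for nm,rs,z in(('nose',np.arange(.034,.040,.001),.047),('tab',np.arange(.045,.052,.001),.05)):
        th=np.radians(np.arange(-60,60,.25)); X=np.array([[(C[0]-r*np.cos(t+e),C[1]-r*np.sin(t+e),z) for t in th] for r in rs])
        uv=proj(c,X).reshape(len(rs),-1,2).astype(np.float32); v=cv2.remap(g,uv[...,0],uv[...,1],cv2.INTER_LINEAR).mean(0)
        k=v.argmax(); h=(v.max()+np.median(v))/2; a=b=k
        while v[a]>h:a-=1
        while v[b]>h:b+=1
        print(n,nm,'edges',np.degrees(th[[a,b]]).round(1),'mid',np.degrees(th[[a,b]]).mean().round(1))
```

```text
L cap [0.5539 0.2516] line 19.8 | nose [np.float64(18.2), np.float64(18.3)] | tab [np.float64(21.2), np.float64(21.3)] r 0.0478
M cap [0.5723 0.1431] line -35.6 | nose [np.float64(-36.9), np.float64(-35.9)] | tab [np.float64(-38.4), np.float64(-37.6)] r 0.048
R cap [0.5911 0.0343] line -0.7 | nose [np.float64(-1.3), np.float64(-1.2)] | tab [np.float64(-1.4), np.float64(-1.4)] r 0.0481
L nose edges [14.  23.2] mid 18.6
L tab edges [12.2 27.2] mid 19.8
M nose edges [-40.8 -33.2] mid -37.0
M tab edges [-45.  -31.5] mid -38.2
R nose edges [-5.8  2. ] mid -1.9
R tab edges [-8.2  5.2] mid -1.5
```

All three are within about 1.3°, good enough. My release step may have nudged the guard, so I'll push its fin from the right with shut fingers to be sure it is fully home.

Emit:
apply_moves:
  fingers: [0,0,0,0,0,0,0,0,0,0,0,0]
  dp:
    - [-8,18,0]
    - [-8,19,0]
    - [-6,18,0]
    - [0,0,-10]
    - [0,0,-25]
    - [0,0,-30]
    - [0,0,-30]
    - [0,0,-25]
    - [0,0,-15]
    - [0,0,-8]
    - [0,0,0]
    - [0,0,0]
  spin: [0,0,0,0,0,0,0,0,0,0,0,0]

```text
t: 20.88
position: [0.4641, 0.1992, 0.067]
tcp_rot: [0.0, 0.996, 0.087, 0.0]
force: [0.5, 1.3, -0.1]
finger_gap: 0.0004
grip_force: 0.0
```

Emit:
apply_moves:
  fingers: [0,0,0,0,0,0,0,0]
  dp:
    - [-0.4,2,0]
    - [-0.4,2,0]
    - [-0.4,2,0]
    - [-0.4,2,0]
    - [-0.4,2,0]
    - [-0.4,2,0]
    - [0,0,0]
    - [0,0,0]
  spin: [0,0,0,0,0,0,0,0]

```text
t: 21.55
position: [0.4609, 0.2115, 0.067]
tcp_rot: [0.0, 0.996, 0.087, 0.0]
force: [0.2, -0.5, -0.3]
finger_gap: 0.0001
grip_force: 0.0
```

Emit:
apply_moves:
  fingers: [0,0,0,0,0,0,0]
  dp:
    - [-0.3,1.5,0]
    - [-0.3,1.5,0]
    - [-0.3,1.5,0]
    - [-0.3,1.5,0]
    - [0,0,0]
    - [0,0,0]
    - [0,0,0]
  spin: [0,0,0,0,0,0,0]

```text
t: 22.13
position: [0.4597, 0.2172, 0.0669]
tcp_rot: [0.0, 0.996, 0.087, -0.0]
force: [0.3, -0.7, -0.5]
finger_gap: 0.0003
grip_force: 0.5
```

Emit:
apply_moves:
  fingers: [0,0,0,0,0,0]
  dp:
    - [-0.2,1,0]
    - [-0.2,1,0]
    - [-0.2,1,0]
    - [0,0,0]
    - [0,0,0]
    - [0,0,0]
  spin: [0,0,0,0,0,0]

```text
t: 22.63
position: [0.4597, 0.2174, 0.067]
tcp_rot: [0.003, 0.996, 0.088, 0.0]
force: [3.6, -12.2, 2.3]
finger_gap: 0.0003
grip_force: 6.3
```

The guard is firmly against its stop. I'll back off, rise clear and check once more.

Emit:
apply_moves:
  fingers: [0,0,0,0,0,0,0,0,0,0,0,0,0,0]
  dp:
    - [1,-6,0]
    - [3,-15,0]
    - [3,-15,0]
    - [0,0,15]
    - [0,0,30]
    - [0,0,30]
    - [0,0,30]
    - [0,0,30]
    - [0,0,30]
    - [0,0,20]
    - [-5,-20,10]
    - [-5,-20,0]
    - [0,0,0]
    - [0,0,0]
  spin: [0,0,0,0,0,0,0,0,0,0,0,0,0,0]

```text
t: 23.8
position: [0.4559, 0.1443, 0.2622]
tcp_rot: [-0.001, 0.996, 0.086, 0.0]
force: [0.3, 0.6, 0.2]
finger_gap: 0.0005
grip_force: 0.0
```

```bash
python3 -c "from m import *;st();cap('wrist','w5')"
```

```text
23.8 pos [455.9 144.3 262.2] yaw 9.9 gap 0.5 F [0.3 0.6 0.2] j6 1.68
```

View pics/w5.png

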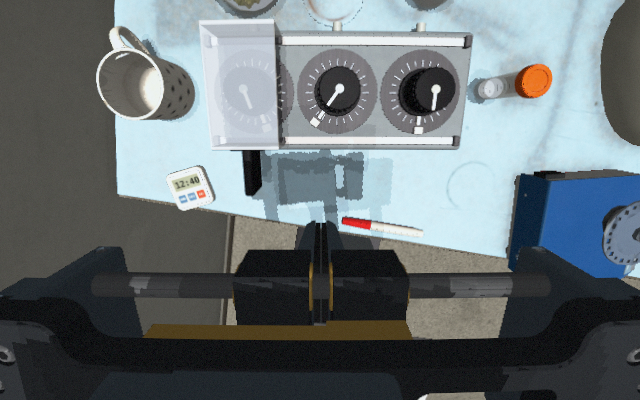

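The guard is home over the left dial, with its handle at (252,172). The middle nose meets its tab at (316,120) and the right nose its tab at (418,129). The mug, timer and tube are undisturbed. Handing in.

```bash
python3 -c "
from plant import robot
print(robot.close_job())"
```

```text
the job is handed in; nothing more can be done
None
```

I handed the job in at about 24 s: each dial's pointer faces its tab to within about 1.3° by the camera, the guard is fully home over the left dial, and I saw no sign that the tabs or bystanders had moved.

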